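Last brass thumb-turn from its tray pocket onto the bare lock

TASK

Two of the three locks on the bench already have their brass thumb-turn laid on the cover; finish the row. Take the one brass thumb-turn in the blue tray by its bar, lift it straight up out of its tight pocket and carry it level to the lock that has none. Set it down without dropping it, flat and bar upward, centred over the spindle hole with the bar in line with the length of the lock, let go, and leave the tray, the locks and all the other turns where they are.

Things in the scene. Friction and masses are not known exactly. Their poses are not given: they have to be found in the camera images.
- turn_brass: the only BRASS thumb-turn in the tray, about 0.16 kg, one rigid solid: round rose 58 mm across, 14 mm thick, topped by an upright flat bar 36 long, 11 thick, 19 tall (18 to 37 mm above the underside). Origin: centre of the underside; z up, x along the bar, y across its flats. The rose sits flush in its pocket (which one varies); only the bar stands out, 23 mm above the tray, with free room around
- tray: loose blue plastic tray, 262 x 182 x 24 mm, about 0.9 kg, with six round pockets 60 mm across and 14 mm deep (pocket floor 10 mm above the bench), 3 along its x by 2 along its y, 80 mm apart; the two pockets at its +x end are empty. Origin: centre of the underside, z up
- pocket0 (a point): point on the floor, at the centre, of one of the four filled tray pockets (10 mm above the bench, 14 mm below the tray's top); axes as the tray's
- pocket1 (a point): point on the floor, at the centre, of one of the four filled tray pockets (10 mm above the bench, 14 mm below the tray's top); axes as the tray's
- pocket2 (a point): point on the floor, at the centre, of one of the four filled tray pockets (10 mm above the bench, 14 mm below the tray's top); axes as the tray's
- pocket3 (a point): point on the floor, at the centre, of one of the four filled tray pockets (10 mm above the bench, 14 mm below the tray's top); axes as the tray's
- lock_bare: the black lock whose cover is still BARE, in any of the row's three places: case 140 x 96 mm lying flat, cover up, cover face 33 mm above the bench, about 1.1 kg, loose. Steel forend plate (36 mm high) and three round bolts at its +x end. Origin: centre of the underside; x along its length towards the bolts, z up
- lock_bare_spindle (a point): centre of the round spindle hole in the bare lock's cover, on the cover's face (33 mm above the bench), 12 mm from the case's centre away from the bolts, midway across its width; axes as the lock's. The hole (14 mm) is smaller than the rose, which lies flat over it on the cover
- turn_nickel_a: nickel (silver-grey) thumb-turn like the brass one and of the same size, in another pocket of the tray: to be left there. Origin: centre of the underside
- turn_nickel_b: nickel (silver-grey) thumb-turn like the brass one and of the same size, in another pocket of the tray: to be left there. Origin: centre of the underside
- turn_nickel_c: nickel (silver-grey) thumb-turn like the brass one and of the same size, in another pocket of the tray: to be left there. Origin: centre of the underside
- lock_done_a: lock like the bare one, already carrying its brass thumb-turn: to be left alone. Origin and axes as the bare lock's
- turn_done_a: brass thumb-turn of the same kind and size, already lying on the cover of lock_done_a: to be left alone. Origin: centre of the underside
- lock_done_b: lock like the bare one, already carrying its brass thumb-turn: to be left alone. Origin and axes as the bare lock's
- turn_done_b: brass thumb-turn of the same kind and size, already lying on the cover of lock_done_b: to be left alone. Origin: centre of the underside
Mind the look-alikes: they are no part of the job. Leave any orange, purple or red look-alike of the turn_brass alone.

How it is judged:
On the way:
1. the brass turn is lifted straight up, level, clear of the tray's top while still over its pocket (z of turn_brass in the frame of tray above 0.03 m and angle between turn_brass's own z axis and vertical below 0.25 rad and (horizontal distance between turn_brass and pocket0 below 0.02 m or horizontal distance between turn_brass and pocket1 below 0.02 m or horizontal distance between turn_brass and pocket2 below 0.02 m or horizontal distance between turn_brass and pocket3 below 0.02 m)), for 0.1 s.
At the end, for the whole second after the job is handed in: the brass turn lies flat (0.08 rad) on the bare lock's cover (within 3 mm), released, at rest, within 15 mm of the spindle hole's centre, bar within 0.26 rad of the lock's length either way round; the tray, the three locks and the other five turns are within 20 mm of where they were (horizontal distance between turn_brass and lock_bare_spindle below 0.015 m and z of turn_brass in the frame of lock_bare_spindle between -0.003 and 0.003 m and angle between turn_brass's own z axis and vertical below 0.08 rad and angle between the x axis of turn_brass and the x axis of lock_bare_spindle, either way round below 0.26 rad and linear speed of turn_brass below 0.02 m/s and contact force between the fingers and turn_brass below 0.1 N and distance of each of turn_nickel_a, turn_nickel_b, turn_nickel_c, turn_done_a, turn_done_b, lock_bare, lock_done_a, lock_done_b, tray from where it was at the start of the episode below 0.02 m); the robot touches nothing.
It fails at once if the tray, a lock or another turn is displaced by more than 20 mm (distance of any of turn_nickel_a, turn_nickel_b, turn_nickel_c, turn_done_a, turn_done_b, lock_bare, lock_done_a, lock_done_b, tray from where it was at the start of the episode above 0.02 m).
It fails at once if the brass turn is tipped more than 0.45 rad (26 degrees) from level (angle between turn_brass's own z axis and vertical above 0.45 rad).
It fails at once if the brass turn is dropped: let go and falling faster than 0.5 m/s (a fall of more than about 13 mm) (linear speed of turn_brass above 0.5 m/s and contact force between the fingers and turn_brass below 0.2 N).
It also fails if it takes over 38 s, if anything falls off the work surface, if the arm or the gripper's body presses on something with over 40 N, if the wrist force passes 120 N, or if a joint passes its speed limit or range.

ROBOT

A 6-joint arm with a two-finger parallel gripper is mounted at the origin on the work surface. World frame = base frame: x ahead of the robot, y to its left, z up, the work surface at z = 0. Lengths are in m, angles in rad, forces in N, time in s.
With the tool pointing down it reaches from about 0.35 to 0.85 m from the base axis. Payload 8.1 kg.
Tool frame: the origin (TCP) lies at the very end of the fingers, on their centre line; the grasp point (between the pads) lies 19 mm behind it (robot.pinch_z is the distance from the TCP to the grasp point, in m); y points along the fingers, x is the direction in which the jaws open and shut, and the axes are right-handed (so a half turn about y gives the same grasp; the last joint's range is limited). The gripper opens to 93 mm and grips with 3 to 60 N. Pads are 15 mm wide; open, the fingers measure 128 mm over their backs; the gripper's body (75 mm by 188 mm) begins 65 mm behind the grasp point.
Start: joints at [1.177, 0.13, 1.488, -0, 1.523, -0.085], TCP at [0.182, 0.572, 0.219] pointing down, gripper open.
Joint ranges: [-2.96, 2.96], [-0.89, 2.26], [0.02, 2.5], [-1.34, 4.48], [0, 2.73], [-2.66, 2.66]. Speed limits (rad/s): [2.39, 2.39, 2.79, 3.14, 3.14, 3.14].

INTERFACE

Orientations are given as a rotation vector (axis times angle).
In Python, from plant import robot gives the robot as it stands.
- The arm moves only by the shell command python3 -m inch 'ROWS' [FORCE]. ROWS is JSON, a list of rows, each a list of 5 numbers: the closure, from -1 (fully open) to 1 (shut), then the shift along the world's x, y, z in m, then the turn about the world's z in rad. A call has 1 to 8 rows; each row is the pose to reach, as a shift and turn from the pose measured when the call began; what a row does not reach only later rows make up. A row lasts 1/8 s, in which the tool goes at most 62.5 mm and 10.7 degrees, less where a joint would pass 70% of its speed; a pose out of reach is approached as far as the arm can. A call with a gripper value outside its range is refused whole. The fingers move at their own pace and stop on an object; FORCE is the grip in N (left out, the last holds). Time passes only in rows, so rows that repeat a pose let the fingers close. It gives the time, the measured TCP pose, the force and the opening at its end, in the units of the state.
- robot.read_state(): the state, without advancing time (a new reading comes with each control period).
- robot.read_camera(name): name is "scene" or "top"; returns a dict with "color" (420x560x3 uint8, red, green, blue), "mtx" (3x3 intrinsics, pixels), "R" (3x3) and "t" (3): a world point X has camera coordinates R X + t. Camera axes: x right, y down, z forward; pixel columns grow to the right and rows downward; lengths in m; the calibration is good to about 2 mm. A picture is of the moment at which its call begins. There is no depth.
- robot.close_job(): hands the job in, once; it reports no verdict.
The state is a dict: "t": time; "q": joint angles; "dq": joint speeds; "joint_torque": joint torques, N m; "tool_pos": TCP position; "orientation": TCP orientation; "force": force on the tool from outside, world axes, zero at the start; "wrist_torque": the same for the moment, N m; "opening": finger opening in m.
Only numpy, scipy, OpenCV 4.12 (cv2) and the standard library are available. Lean on these libraries where they do the work, as an engineer would, in place of code of your own. Each camera call takes 0.05 s, during which the arm holds its last target. There are 200 camera calls.

## Working session

There is one attempt and no reset: what is moved stays moved. The work goes in short steps, Python scripts to look and compute and a shell command to move; the robot and the scene stay as the last step left them, time stands still between calls to the robot, and variables do not carry over. Pictures are saved under pics/ and viewed, about 8 in all and at most 12, crops included, and the job is handed in when it is done.

```bash
mkdir -p pics; python3 - <<'E'
from plant import robot
import cv2
for n in("top","scene"):
    c=robot.read_camera(n); cv2.imwrite(f"pics/{n}0.png",c["color"][:,:,::-1]); print(n,c["mtx"].tolist(),(-c["R"].T@c["t"]).round(3),c["R"].round(2).tolist())
s=robot.read_state(); print(s["t"],s["tool_pos"],s["orientation"],s["opening"])
E
```

```text
top [[509.09436310752784, 0.0, 282.787420631698], [0.0, 509.09436310752784, 219.43740360821465], [0.0, 0.0, 1.0]] [ 0.362 -0.008  1.089] [[-0.01, -1.0, -0.01], [-1.0, 0.01, -0.07], [0.07, 0.01, -1.0]]
scene [[400.5950347185344, 0.0, 269.8710802073633], [0.0, 400.5950347185344, 206.3286984491351], [0.0, 0.0, 1.0]] [ 0.914 -0.102  0.843] [[0.24, 0.97, -0.02], [0.82, -0.21, -0.53], [-0.51, 0.11, -0.85]]
0.1 [0.18214652 0.57113485 0.21767892] [-1.3405362 -0.9776876  0.9800647] 0.09268132274900641
```

View pics/top0.png

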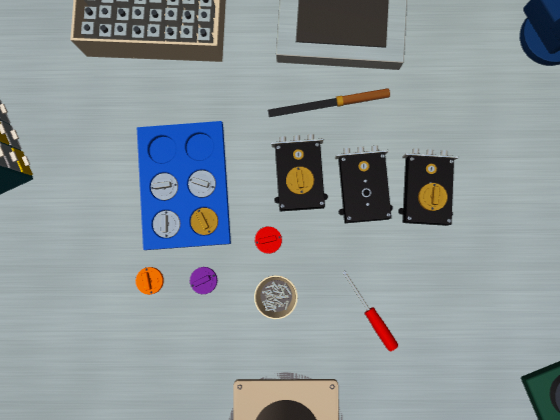

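View pics/scene0.png

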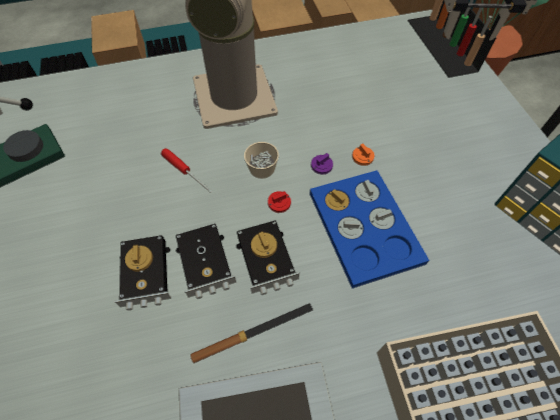

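The top view shows three locks; the middle one is bare, with its spindle hole at (366,192). Things that could be taken for the target:
- Tray, brass: (204,221)
- Tray, nickel: (164,186), (202,184), (166,223)
- Loose: orange (149,281), purple (203,280), red (268,240)
- Brass on the finished locks: (300,180), (433,196)

I choose the brass one at (204,221) and will check it in a close crop.

```bash
cat > h.py <<'E'
from plant import robot
import cv2, numpy as np
def ray(c,px,z):
    d=c["R"].T@np.linalg.solve(c["mtx"],[px[0],px[1],1.]); o=-c["R"].T@c["t"]
    return (o+d*(z-o[2])/d[2])[:2]
def proj(c,X):
    p=c["mtx"]@(c["R"]@np.asarray(X,float)+c["t"]); return p[:2]/p[2]
def crop(im,x,y,w,h,s): return cv2.resize(im[y:y+h,x:x+w,::-1],None,fx=s,fy=s,interpolation=cv2.INTER_CUBIC)
E
python3 - <<'E'
from h import *
t=robot.read_camera("top");s=robot.read_camera("scene")
a=crop(t["color"],172,190,65,65,6); b=crop(t["color"],330,145,65,80,6)
a2=crop(s["color"],310,170,65,65,6); b2=crop(s["color"],170,215,65,80,6)
P=lambda i:cv2.copyMakeBorder(i,0,480-i.shape[0],0,0,cv2.BORDER_CONSTANT)
cv2.imwrite("pics/c1.png",np.hstack([P(a),P(b)])); cv2.imwrite("pics/c2.png",np.hstack([P(a2),P(b2)]))
E
```

```text
(no output)
```

View pics/c1.png

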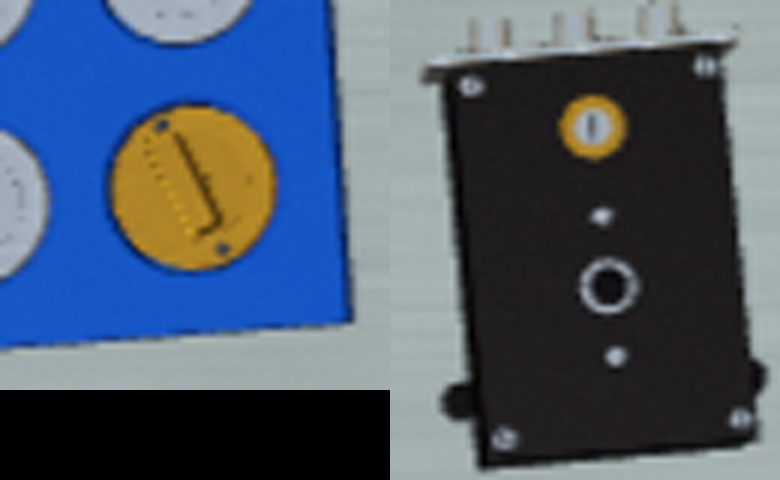

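View pics/c2.png

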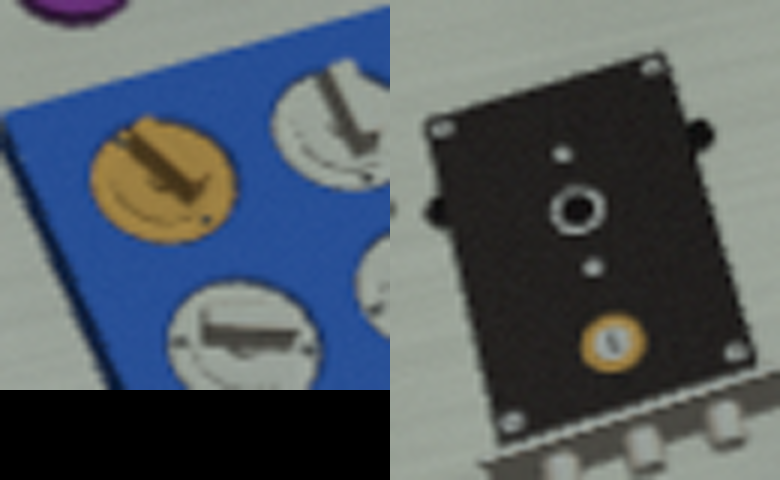

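The crops confirm a brass turn flush in its pocket at top (204,221) and scene (337,200). The bar axis runs through the rose screws. The bare lock's hole is at top (366,192) and scene (201,250). Next I convert these to world positions.

```bash
python3 - <<'E'
from h import *
from scipy.spatial.transform import Rotation as R
t=robot.read_camera("top");s=robot.read_camera("scene")
A=lambda x,y,ox,oy:((x+.5)/6-.5+ox,(y+.5)/6-.5+oy)
ct=lambda x,y,z:ray(t,A(x,y,172,190),z); lt=lambda x,y,z:ray(t,A(x-390,y,330,145),z)
cs=lambda x,y,z:ray(s,A(x,y,310,170),z); ls=lambda x,y,z:ray(s,A(x-390,y,170,215),z)
an=lambda a,b:np.arctan2(*(b-a)[::-1])%np.pi
print("turn",ct(192,187,.024),cs(164,181,.024)," dia",np.linalg.norm(ct(109,187,.024)-ct(276,187,.024)))
print("bar ang",an(ct(162,125,.024),ct(223,249,.024)), an(ct(176,135,.047),ct(219,222,.047)), an(cs(126,134,.024),cs(207,219,.024)))
print("hole",lt(608,285,.033),ls(577,209,.033))
print("lock ang",an(lt(602,215,.033),lt(616,356,.033)),an(lt(472,86,.033),lt(505,438,.033)),an(lt(706,66,.033),lt(740,418,.033)),an(ls(563,154,.033),ls(593,267,.033)))
q=robot.read_state(); M=R.from_rotvec(q["orientation"]).as_matrix(); print(M.round(3)); print("jaw ang",np.arctan2(M[1,0],M[0,0]),q["tool_pos"],robot.pinch_z)
for n,px,z in(("nA",(164,186),.024),("nB",(202,184),.024),("red",(268,240),.014)): print(n,ray(t,px,z))
E
```

```text
turn [0.4398719  0.17040728] [0.44089514 0.16828263]  dia 0.058599793124911724
bar ang 0.4610448096216193 0.4626960208764075 0.37211722732162966
hole [ 0.49713369 -0.16971745] [ 0.49565564 -0.17152477]
lock ang 0.08102544752991259 0.0784730021917821 0.07547160924593 0.0784673682070472
[[ 0.304 -0.    -0.953]
 [ 0.953 -0.001  0.304]
 [-0.001 -1.     0.   ]]
jaw ang 1.262015154460395 [0.18227834 0.57146847 0.2182855 ] 0.0188
nA [0.51402359 0.25473878]
nB [0.51774334 0.17427427]
red [0.39904277 0.03551668]
```

Both cameras agree to about 2 mm:
- **Turn:** (0.4404, 0.1694), bar angle about 0.45.
- **Hole:** (0.4965, −0.1705), lock angle 0.078.

The jaws must lie across the bar, at 2.02 rad, so I turn by +0.76.

```bash
python3 -m inch '[[-0.1,0.04,-0.06,0,0.15],[-0.1,0.08,-0.12,0,0.3],[-0.1,0.11,-0.17,0,0.45],[-0.1,0.14,-0.22,0,0.6],[-0.1,0.18,-0.28,0,0.76],[-0.1,0.21,-0.33,-0.02,0.76],[-0.1,0.24,-0.38,-0.05,0.76],[-0.1,0.258,-0.402,-0.08,0.76]]' 15
```

```text
t: 1.3
tool_pos: [0.4412, 0.1694, 0.1406]
orientation: [-0.965, -1.536, 1.531]
force: [0.6, 0.4, -0.1]
opening: 0.0512
```

```bash
python3 - <<'E'
from h import *
from scipy.spatial.transform import Rotation as R
q=robot.read_state(); M=R.from_rotvec(q["orientation"]).as_matrix(); print(q["t"],q["tool_pos"],np.arctan2(M[1,0],M[0,0]),M[:,1].round(3),q["opening"],q["q"],q["dq"])
p=q["tool_pos"];print("to go",np.array([.4404,.1694,.028])-p)
t=robot.read_camera("top");s=robot.read_camera("scene")
cv2.imwrite("pics/m1.png",np.hstack([cv2.resize(i["color"][:,:,::-1],(400,300)) for i in(t,s)]))
E
```

```text
1.3 [0.44115624 0.16938721 0.14064613] 2.0212305524436083 [ 0.004  0.    -1.   ] 0.05119955732198876 [ 2.58604518e-01 -1.74332838e-01  1.93230898e+00 -7.09547327e-04
  1.37949782e+00 -1.76249543e+00] [-0.79992189  0.49660004  0.17767451  0.00332465 -0.65504275 -0.79430162]
to go [-7.56239061e-04  1.27940707e-05 -1.12646129e-01]
```

View pics/m1.png

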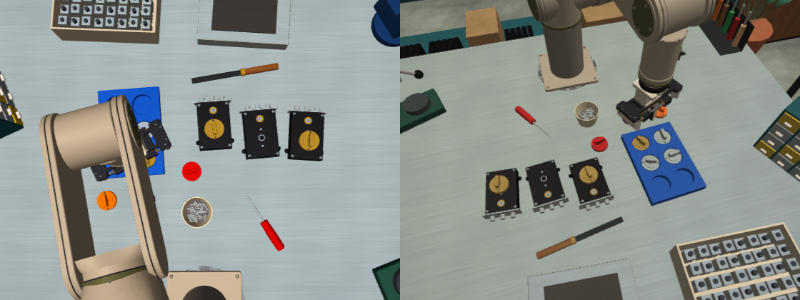

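The arm is over the tray with the wrist upright, and nothing is disturbed. The last reading was still moving, so I go down halfway and settle.

```bash
python3 -m inch '[[-0.1,0,0,-0.03,0],[-0.1,-0.001,0,-0.06,0],[-0.1,-0.001,0,-0.075,0],[-0.1,-0.001,0,-0.075,0]]' && python3 - <<'E'
from h import *
from scipy.spatial.transform import Rotation as R
q=robot.read_state(); M=R.from_rotvec(q["orientation"]).as_matrix(); print(q["t"],q["tool_pos"],np.arctan2(M[1,0],M[0,0]),M[:,1].round(3),q["opening"])
s=robot.read_camera("scene"); t=robot.read_camera("top")
cv2.imwrite("pics/m2.png",np.hstack([crop(s["color"],295,130,100,120,4),crop(t["color"],150,150,100,120,4)]))
p=q["tool_pos"]; print("tcp px",proj(s,p),proj(t,p))
E
```

```text
t: 1.9
tool_pos: [0.4366, 0.1668, 0.06]
orientation: [-0.959, -1.523, 1.536]
force: [0.1, 0.4, 0.9]
opening: 0.0508
1.9 [0.43663026 0.16681908 0.06000979] 2.0178588352740756 [-0.007 -0.004 -1.   ] 0.0508236153878217
tcp px [337.66732743 190.11751765] [202.37285587 221.05534074]
```

View pics/m2.png

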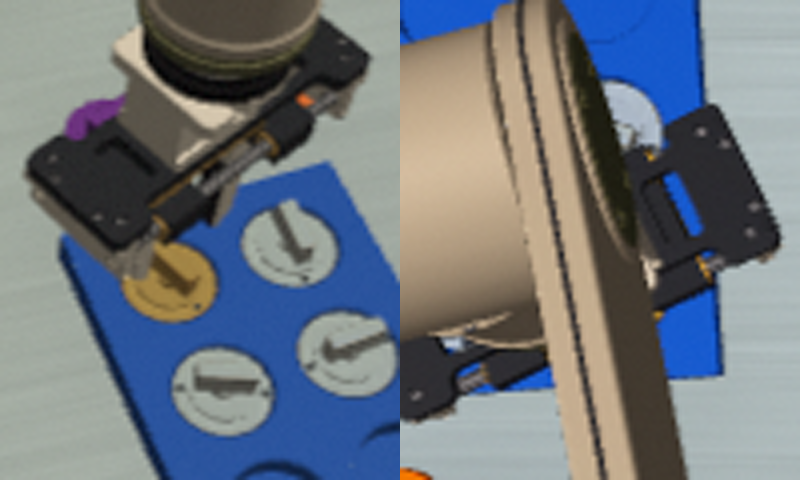

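In the scene crop the fingers straddle the brass bar (crop px about 140–230, 190–270), but the pose has drifted 4 mm. I correct that while descending to TCP z = 0.028.

```bash
python3 -m inch '[[-0.1,0.004,0.0026,0,0],[-0.1,0.004,0.0026,-0.012,0],[-0.1,0.004,0.0026,-0.022,0],[-0.1,0.004,0.0026,-0.029,0],[-0.1,0.004,0.0026,-0.029,0],[-0.1,0.004,0.0026,-0.029,0]]'
```

```text
t: 2.75
tool_pos: [0.4422, 0.1697, 0.0328]
orientation: [-0.962, -1.526, 1.534]
force: [0.3, 0.6, -0.1]
opening: 0.0509
```

```bash
python3 -m inch '[[-0.1,-0.0015,0,-0.005,0],[-0.1,-0.0015,0,-0.005,0],[0.3,-0.0015,0,-0.005,0],[0.6,-0.0015,0,-0.005,0],[1,-0.0015,0,-0.005,0],[1,-0.0015,0,-0.005,0],[1,-0.0015,0,-0.005,0],[1,-0.0015,0,-0.005,0]]' 15
```

```text
t: 3.75
tool_pos: [0.4407, 0.1697, 0.0278]
orientation: [-0.962, -1.526, 1.534]
force: [0.1, -0.5, 0.1]
opening: 0.0107
```

It has closed on the 11 mm bar (opening 10.7 mm) with almost no side force. Next: firmer grip, then straight up.

```bash
python3 -m inch '[[1,0,0,0,0],[1,0,0,0,0],[1,0,0,0.006,0],[1,0,0,0.014,0],[1,0,0,0.022,0],[1,0,0,0.03,0],[1,0,0,0.035,0],[1,0,0,0.035,0]]' 30 && python3 - <<'E'
from h import *
s=robot.read_camera("scene"); q=robot.read_state();print(q["force"],q["opening"])
cv2.imwrite("pics/m3.png",crop(s["color"],295,130,120,120,4))
E
```

```text
t: 4.75
tool_pos: [0.4412, 0.1698, 0.0634]
orientation: [-0.963, -1.527, 1.534]
force: [-0.1, 0.0, -1.4]
opening: 0.0109
[-0.62712552 -0.79530556 -0.98619832] 0.010356391568294755
```

View pics/m3.png

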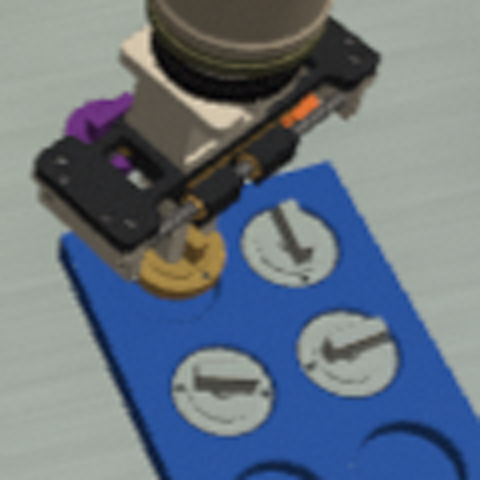

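The turn is out of the pocket, level, and lifted 35 mm. The 1.4 N load matches its weight and the tray has not moved. Raise further and carry, turning −0.37.

```bash
python3 -m inch '[[1,0,0,0.02,0],[1,0,0,0.045,0],[1,0,-0.01,0.065,0],[1,0.005,-0.035,0.07,-0.05],[1,0.01,-0.065,0.07,-0.1],[1,0.016,-0.1,0.07,-0.15],[1,0.022,-0.135,0.07,-0.2],[1,0.028,-0.17,0.07,-0.25]]' && python3 -m inch '[[1,0.006,-0.035,0,-0.04],[1,0.012,-0.07,0,-0.08],[1,0.018,-0.1,0,-0.12],[1,0.022,-0.13,0,-0.12],[1,0.025,-0.15,0,-0.12],[1,0.026,-0.158,0,-0.12],[1,0.026,-0.158,0,-0.12],[1,0.026,-0.158,0,-0.12]]' && python3 - <<'E'
from h import *
from scipy.spatial.transform import Rotation as R
q=robot.read_state(); M=R.from_rotvec(q["orientation"]).as_matrix(); p=q["tool_pos"]; print(p,"jaw",np.arctan2(M[1,0],M[0,0]),q["opening"],q["force"]); print("to go",np.array([.4965,-.1705,.052])-p, 1.649-np.arctan2(M[1,0],M[0,0]))
E
```

```text
t: 5.8
tool_pos: [0.4686, -0.0013, 0.1325]
orientation: [-1.108, -1.347, 1.355]
force: [0.3, 0.1, -1.5]
opening: 0.0108
t: 6.8
tool_pos: [0.4945, -0.1585, 0.1324]
orientation: [-1.169, -1.261, 1.268]
force: [0.1, 0.1, -1.6]
opening: 0.0106
[ 0.49454704 -0.15846962  0.13241454] jaw 1.646921225486656 0.0106110675026941 [ 0.10014182  0.13525499 -1.59010719]
to go [ 0.00195296 -0.01203038 -0.08041454] 0.0020787745133439284
```

```bash
python3 -m inch '[[1,0.002,-0.012,0,0],[1,0.002,-0.012,-0.025,0],[1,0.002,-0.012,-0.05,0],[1,0.002,-0.012,-0.065,0],[1,0.002,-0.012,-0.072,0],[1,0.002,-0.012,-0.072,0],[1,0.002,-0.012,-0.072,0]]' && python3 - <<'E'
from h import *
from scipy.spatial.transform import Rotation as R
q=robot.read_state(); M=R.from_rotvec(q["orientation"]).as_matrix(); p=q["tool_pos"]; print("to go",np.array([.4965,-.1705,.051])-p, 1.649-np.arctan2(M[1,0],M[0,0]))
s=robot.read_camera("scene");t=robot.read_camera("top")
cv2.imwrite("pics/m4.png",np.hstack([crop(s["color"],150,190,100,120,4),crop(t["color"],320,140,95,120,4)]))
print(proj(s,[*p[:2],p[2]-.004]),proj(t,p))
E
```

```text
t: 7.68
tool_pos: [0.4973, -0.1708, 0.0614]
orientation: [-1.171, -1.262, 1.268]
force: [0.5, -0.4, -1.9]
opening: 0.0112
to go [-0.00079535  0.00027661 -0.01044099] 0.001973773538314516
[199.38109457 245.12517399] [368.55318532 190.20434975]
```

View pics/m4.png

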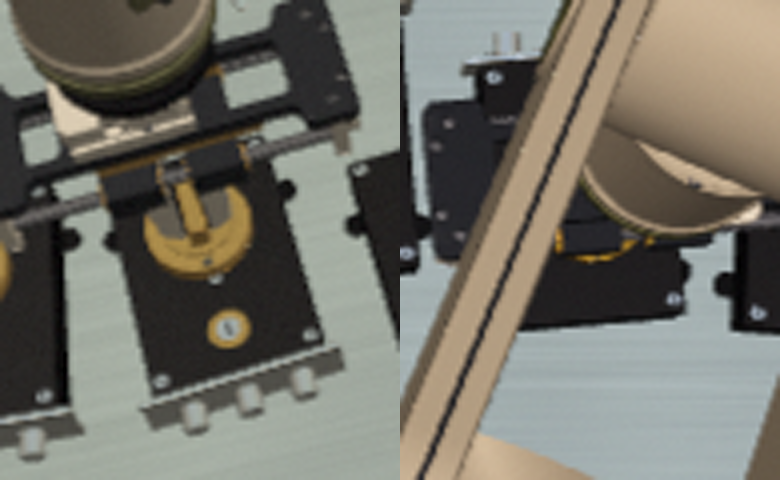

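The turn hangs level just above the hole, its bar in line with the lock and its rose centre within about 1 px of the predicted spot. Lower gently to contact.

```bash
python3 -m inch '[[1,-0.0007,0,-0.004,0],[1,-0.0007,0,-0.007,0],[1,-0.0007,0,-0.009,0],[1,-0.0007,0,-0.01,0],[1,-0.0007,0,-0.0105,0],[1,-0.0007,0,-0.0105,0]]'
```

```text
t: 8.52
tool_pos: [0.4966, -0.1708, 0.0509]
orientation: [-1.171, -1.262, 1.268]
force: [0.3, -0.1, -1.3]
opening: 0.0108
```

```bash
python3 -m inch '[[1,0,0,-0.0007,0],[1,0,0,-0.0007,0],[1,0,0,-0.0014,0],[1,0,0,-0.0014,0]]'
```

```text
t: 9.02
tool_pos: [0.4967, -0.1708, 0.0508]
orientation: [-1.171, -1.262, 1.268]
force: [-6.9, 2.6, 12.1]
opening: 0.0109
```

Contact at 12 N, so it is seated. Ease off slightly, then open.

```bash
python3 -m inch '[[1,0,0,0,0],[0.6,0,0,0,0],[0.3,0,0,0,0],[0,0,0,0,0],[-0.1,0,0,0,0],[-0.1,0,0,0,0]]' && python3 -m inch '[[-0.1,0,0,0.01,0],[-0.1,0,0,0.03,0],[-0.1,0,0,0.06,0],[-0.1,0,0,0.1,0],[-0.1,0,0,0.13,0],[-0.1,-0.05,0.05,0.15,0],[-0.1,-0.08,0.1,0.15,0],[-0.1,-0.1,0.15,0.15,0]]' && python3 -m inch '[[-0.1,-0.03,0.05,0,0],[-0.1,-0.06,0.1,0,0],[-0.1,-0.09,0.15,0,0],[-0.1,-0.11,0.2,0,0],[-0.1,-0.13,0.25,0,0],[-0.1,-0.14,0.3,0,0],[-0.1,-0.14,0.3,0,0],[-0.1,-0.14,0.3,0,0]]' && python3 - <<'E'
from h import *
s=robot.read_camera("scene");t=robot.read_camera("top")
cv2.imwrite("pics/f1.png",np.vstack([np.hstack([crop(s["color"],170,215,65,80,5),crop(t["color"],330,145,70,80,5)]), cv2.resize(np.hstack([t["color"],s["color"]])[:,:,::-1],(675,253))[:195]]))
cv2.imwrite("pics/full_t.png",t["color"][:,:,::-1])
E
```

```text
t: 9.78
tool_pos: [0.4968, -0.1709, 0.0508]
orientation: [-1.171, -1.262, 1.268]
force: [0.1, 0.1, -0.2]
opening: 0.0499
t: 10.78
tool_pos: [0.3959, -0.0199, 0.2019]
orientation: [-1.173, -1.262, 1.266]
force: [0.6, 0.1, 0.7]
opening: 0.0506
t: 11.78
tool_pos: [0.2558, 0.2798, 0.2023]
orientation: [-1.173, -1.263, 1.267]
force: [0.1, -0.6, 0.3]
opening: 0.051
```

View pics/f1.png

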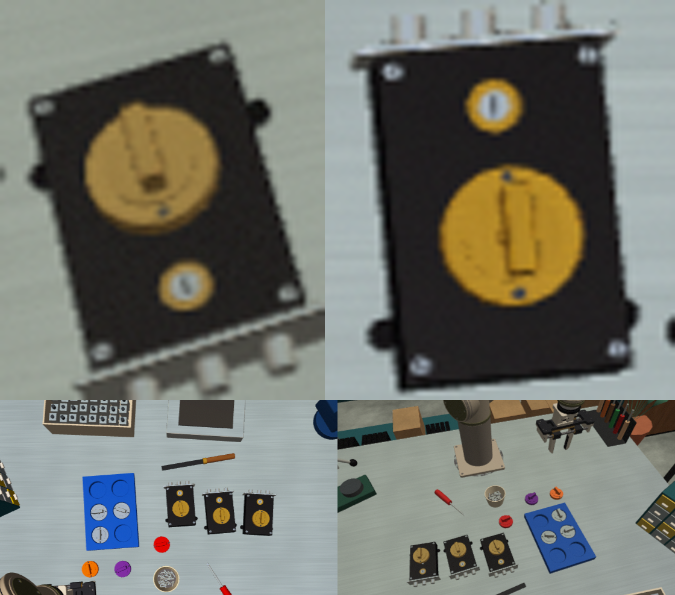

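The turn lies flat on the bare lock with its bar lengthwise. In the top crop the rose centre is at (512,236) and the screws are at (507,176) and (518,294). One numeric check, then hand in.

```bash
python3 - <<'E'
from h import *
t=robot.read_camera("top");s=robot.read_camera("scene")
B=lambda x,y,ox,oy:((x+.5)/5-.5+ox,(y+.5)/5-.5+oy)
r=lambda x,y:ray(t,B(x-325,y,330,145),.047)
print(r(512,236),ray(s,B(152,165,170,215),.047)); d=r(507,176)-r(518,294); print("ang",np.arctan2(d[1],d[0]))
a=cv2.imread("pics/top0.png").astype(int); b=t["color"][:,:,::-1].astype(int)
for n,(x,y,w,h) in dict(tray=(130,115,105,85),lockA=(268,130,62,85),lockbare_edge=(332,145,64,22),lockB=(398,145,62,85)).items():
    print(n,"max diff px>60:",int((abs(a-b)[y:y+h,x:x+w].max(2)>60).sum()))
q=robot.read_state(); print(q["t"],abs(q["dq"]).max())
robot.close_job()
E
```

```text
[ 0.49591359 -0.16981258] [ 0.49810177 -0.17126607]
ang 0.07489322811099307
tray max diff px>60: 0
lockA max diff px>60: 0
lockbare_edge max diff px>60: 0
lockB max diff px>60: 0
11.975 0.0025478880232335747
the job is handed in; nothing more can be done
```

The brass turn now lies on the middle (bare) lock, over its spindle hole with the bar lengthwise. I handed the job in at about 12 s. I gripped it by its bar, lifted it straight up out of the pocket, carried it level, lowered it until it touched the cover, let go and moved the arm clear.

- **Position:** the two cameras put the turn at (0.496, −0.170) and (0.498, −0.171), against the hole measured at (0.4965, −0.1705). That is within about 2 mm; the limit is 15 mm.
- **Angle and level:** the bar is at 0.075 rad and the lock at 0.078 rad. The turn looks flat in both views; I did not measure its tilt or its height.
- **Contact force:** setting it down pressed on the cover with about 12 N, more than intended but well under the limits. It was relieved when the fingers opened.
- **Other objects:** comparing the top view before and after showed no change at the finished locks, the front edge of the bare lock, or most of the tray. That check left out the tray's front end with one of the nickel turns; it looked unchanged in the final picture.

No check failed or disagreed beyond the roughly 2 mm camera calibration error.

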